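Fit the block battery under the flush sliding cover of a bench power box

ROBOT

A 7-joint arm with a two-finger parallel gripper is mounted at the origin on the work surface. World frame = base frame: x ahead of the robot, y to its left, z up, the work surface at z = 0. Lengths are in m, angles in rad, forces in N, time in s.
With the tool pointing down it reaches from about 0.425 to 0.875 m from the base axis. Payload 4.7 kg.
Tool frame: the origin (TCP) lies midway between the tips of the shut fingers; the grasp point (between the pads) lies ctrl.grasp_offset behind it (ctrl.grasp_offset is the distance from the TCP to the grasp point, in m); z points along the fingers, y is the line along which they close (so a half turn about z gives the same grasp; the last joint's range is limited). The gripper opens to 87 mm and grips with 3 to 60 N. Pads are 19 mm wide; open, the fingers measure 117 mm over their backs; the gripper's body (75 mm by 190 mm) begins 51 mm behind the grasp point.
Start: joints at [0.014, 0.321, -0.07, 1.45, 0.023, 1.371, -0.057], TCP at [0.65, -0, 0.223] pointing down, gripper open.
Joint ranges: [-2.86, 2.86], [-0.3, 2.09], [-1.38, 1.24], [0.06, 2.45], [-1.56, 4.7], [0.09, 2.05], [-2.69, 2.69]. Speed limits (rad/s): [2.57, 2.57, 3.14, 3.14, 3.14, 3.14, 3.14].

INTERFACE

Orientations are given as a rotation vector (axis times angle).
In Python, from bench import ctrl gives the robot as it stands. The module is installed in compiled form; this text tells all that it offers.
- The arm moves only by the tool jog_arm, never from a script. Its argument "moves" is one flat list of numbers, 7 for each row, row after row: the shift along the tool's x, y, z in units of 30 cm (1.0 is 30 cm), then the turn, a rotation vector about the tool's x, y, z in units of 60 degrees (1.0 is 60 degrees), then the gripper's target within -1 to 1 (fully open at 1, half-way at 0, shut at -1). In form: [x, y, z, wx, wy, wz, fingers, x, y, z, wx, wy, wz, fingers, ...]. A call has exactly 8 rows; each row is the pose to reach, as a shift and turn from the pose commanded when the call began, along the tool's axes at that moment; what a row does not reach only later rows make up. A row lasts 1/8 s, in which the tool goes at most 62.5 mm and 10.7 degrees, less where a joint would pass 70% of its speed; a pose out of reach is approached as far as the arm can. A call with a number of a shift or a turn outside -1 to 1 is refused whole. A call with a gripper value outside its range is refused whole. The fingers move at their own pace and stop on an object; "newtons" is the grip in N (left out, the last holds). Time passes only in rows, so rows that repeat a pose let the fingers close, or fill a call up. It gives the time, the measured TCP pose, the force, the opening and the grip force at its end, in the units of the state.
- ctrl.get_state(): the state, without advancing time (a new reading comes with each control period).
- ctrl.get_image(name): name is "scene" or "side" or "wrist"; returns a dict with "pixels" (400x640x3 uint8, red, green, blue), "fx", "fy", "cx", "cy" (pixels), "dist" ([k1, k2, p1, p2, k3] as OpenCV has them; the pictures are not rectified), "xyz" and "rotation" of the camera in the world; the wrist camera has in their place "tool_from_camera" (4x4, takes a point from camera to tool coordinates, whose origin is the TCP and whose axes are the flange's). Camera axes: x right, y up, looking along -z (the intrinsics and any distortion apply to the point x, -y, -z); pixel columns grow to the right and rows downward; lengths in m; the calibration is good to about 2 mm. A picture is of the moment at which its call begins: read the wrist's pose just before it. There is no depth.
- ctrl.close_job(): hands the job in; it is judged then, once.
The state is a dict: "time": time; "joint_positions": joint angles; "qd": joint speeds; "joint_torque": joint torques, N m; "position": TCP position; "tool_rot": TCP orientation; "ft_force": force on the tool from outside, world axes, zero at the start; "torque": the same for the moment, N m; "grip_width": opening from 0.0 (shut) to 1.0 (fully open); "grip_force": force on a finger pad.
Only numpy, scipy, OpenCV 4.12 (cv2) and the standard library are available. Lean on these libraries where they do the work, as an engineer would, in place of code of your own. Each camera call takes 0.05 s, during which the arm holds its last target. There are 200 camera calls.

TASK

Slide the yellow battery cover of the blue bench box fully open by pressing lightly on it and dragging it, lay the loose block battery flat in its cradle in the bay underneath and let go of it, then slide the cover fully shut again. Be gentle: never bear down on the box with more than 30 N. Do not disturb the spool, the screwdriver or the multimeter.

Things in the scene. Friction and masses are not known exactly. Their poses are not given: they have to be found in the camera images.
- unit: Blue bench power box fixed to the table, 200 (x) by 220 (y) by 46 mm high, black deck on top. Origin: centre of its underside; z up. A window in its -x half shows a flush yellow sliding cover. On the +x half stand white breadboard strips (8 mm above the deck) and two posts (14 mm above the deck).
- window (a point): On the box: middle of the cover window at deck-top height, (-35, -23.5, 46) mm from the box's origin; box axes. Window: 100 mm along x, 103 mm along y, edged by the deck. The cover's flat top lies 2 to 6.5 mm below this point, different each time and not measured: feel for it. Shut, the cover fills the window; open, a 45 mm strip at the +y end stays in view, to press on for shutting.
- cover (a joint): Yellow rigid flat cover, no handle. 0 = shut, 0.058 m = fully open; opens along the box's +y, sliding under the deck, and shuts along -y; stays where left. It starts 0 to 6 mm open. It drags with about 5 N, so it takes a press of 10 to 18 N to carry it without slipping; over 30 N in all (press and end-stop push) would crack it. It has no give: every mm of further motion adds about 10 N or more.
- bay (a point): On the box: middle of the bay's floor under the cover, 31 mm below the deck top (15 mm above the table), 25.5 mm towards -y from the window's middle; box axes. Bay 53 mm long (y), 100 mm wide (x, room for fingers). Four corner ribs 5 mm high form a cradle 31 mm wide in x for the battery; the middle 28 mm of its length has no ribs.
- battery: Loose 9 V block battery, black with a copper-coloured end and two steel terminals, 48.5 (its x, terminals at +x) by 26.5 (y) by 17.5 mm high as it lies flat on the table, about 46 g. Origin: centre of its underside; z up. In the cradle its long side (x) lies along the box's y, terminals either way.
- spool: Bystander: metal solder spool standing upright, 54 mm diameter, 42 mm high. Origin: centre of its underside.
- screwdriver: Bystander: red-handled screwdriver lying flat, 160 mm long along its x, about 25 mm thick. Origin under its middle.
- multimeter: Bystander: orange multimeter lying flat, 150 (x) by 75 (y) by 34 mm. Origin: centre of its underside.
Mind the look-alikes: they are no part of the job. Of the things that look like the battery, the smallest one is meant.

How it is judged:
By the outcome, as a careful person would: the job done as asked, in the order asked, and still so for the second after the job is handed in, with the robot touching nothing.
It also fails if it takes over 67 s, if anything falls off the work surface, if the arm or the gripper's body presses on something with over 40 N, if the wrist force passes 120 N, or if a joint passes its speed limit or range.

## Working session

There is one attempt and no reset: what is moved stays moved. The work goes in short steps, Python scripts to look and compute and a tool call to move; the robot and the scene stay as the last step left them, time stands still between calls to the robot, and variables do not carry over. Pictures are saved under pics/ and viewed, at most 13 in all, crops included, and the job is handed in when it is done.

Besides the shell and the picture viewer there is one more tool, called after "Emit:" by a JSON object that holds its "method" and its "body", one argument or row to a line. jog_arm: Moves the arm, as the interface text tells. Its arguments: {"type":"object","properties":{"moves":{"type":"array"},"newtons":{"type":"number"}},"required":["moves"]}

```bash
mkdir -p pics; cat > h.py <<'E'
import numpy as np, cv2
from scipy.spatial.transform import Rotation as R
from bench import ctrl
def grab(n):
    s=ctrl.get_state(); im=ctrl.get_image(n)
    if 'xyz' not in im:
        T=np.eye(4);T[:3,:3]=R.from_rotvec(s['tool_rot']).as_matrix();T[:3,3]=s['position']
        M=T@np.array(im['tool_from_camera']); im['xyz']=M[:3,3]; im['rotation']=M[:3,:3]
    return im
def K(im): return np.array([[im['fx'],0,im['cx']],[0,im['fy'],im['cy']],[0,0,1.]])
def Rm(im):
    r=np.array(im['rotation'],float)
    return r if r.shape==(3,3) else R.from_rotvec(r).as_matrix()
def ray(im,uv):
    p=cv2.undistortPoints(np.array(uv,float).reshape(-1,1,2),K(im),np.array(im['dist'],float))[:,0]
    return np.c_[p[:,0],-p[:,1],-np.ones(len(p))]@Rm(im).T
def onz(im,uv,z):
    d=ray(im,uv);o=np.array(im['xyz']); return o+d*((z-o[2])/d[:,2])[:,None]
def proj(im,P):
    c=(np.atleast_2d(P)-np.array(im['xyz']))@Rm(im); c=c*[1,-1,-1]
    return cv2.projectPoints(c,np.zeros(3),np.zeros(3),K(im),np.array(im['dist'],float))[0][:,0]
def save(n,a): cv2.imwrite('pics/'+n,cv2.cvtColor(a,cv2.COLOR_RGB2BGR))
E
python3 - <<'E'
from h import *
import pickle
d={}
for n in ['scene','side','wrist']:
    im=grab(n); d[n]=im; print(n,im['xyz'],im['rotation'],im['fx'])
pickle.dump(d,open('i0.pkl','wb'))
save('scene0.png',d['scene']['pixels']); save('sw0.png',cv2.resize(np.hstack([d['side']['pixels'],d['wrist']['pixels']]),(800,250)))
print(ctrl.get_state(),ctrl.grasp_offset)
E
```

```text
scene [ 1.22325185 -0.13901216  0.69573866] [0.66133028 0.54596867 1.2624799 ] 363.8602154373138
side [ 0.41710517 -0.87522269  0.58555243] [ 1.0232441  -0.11024058 -0.18481936] 482.92796701544336
wrist [0.64942241 0.08624624 0.38377413] [[ 9.99998768e-01 -2.94700456e-04  1.54181847e-03]
 [-1.92643462e-04  9.51753987e-01  3.06862040e-01]
 [-1.55786425e-03 -3.06861959e-01  9.51752757e-01]] 332.1051944513694
{'time': 0.15, 'joint_positions': array([ 0.01407543,  0.32164416, -0.0700561 ,  1.45139645,  0.02263056,
        1.37076964, -0.05692176]), 'qd': array([-2.43443042e-04, -2.61029832e-03, -5.52888610e-04, -3.98292878e-03,
       -1.99438720e-04, -1.39886477e-04, -5.29640462e-05]), 'joint_torque': array([ 2.16972071e-04, -4.91794288e+01, -4.04079035e-01, -3.12878716e+01,
       -6.39387709e-02,  4.04033612e-02,  9.90178205e-05]), 'position': array([ 6.49592534e-01, -5.88297836e-05,  2.21717256e-01]), 'tool_rot': array([-2.22078278e+00, -2.22079638e+00,  1.72207479e-03]), 'ft_force': array([0.00211867, 0.23881975, 0.04557484]), 'torque': array([ 0.02342693, -0.0085999 ,  0.00827841]), 'grip_force': 0.0, 'grip_width': 1.0000176776477836} 0.0187
```

View pics/scene0.png

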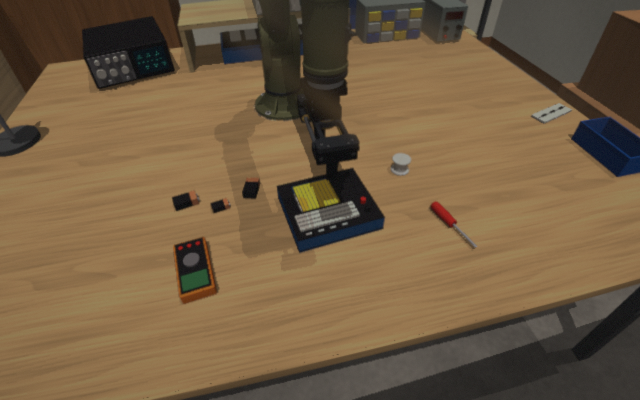

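View pics/sw0.png

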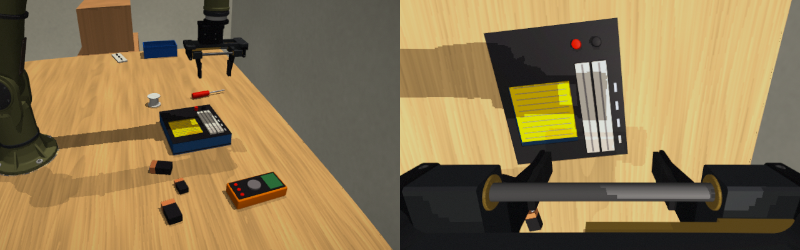

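The scene picture shows the box at (330,207) and three battery look-alikes at (185,201), (220,206) and (251,188). The one at (220,206) looks smallest, so I'll measure all three and enlarge that area.

```bash
python3 - <<'E'
from h import *
import pickle
d=pickle.load(open('i0.pkl','rb'))
s=d['side']['pixels']; c=d['scene']['pixels']
a=cv2.resize(s[240:380,220:340],(600,700))[:560]; b=cv2.resize(c[165:225,160:275],(800,417),interpolation=cv2.INTER_CUBIC)
a=cv2.resize(s[250:370,220:420],(800,480),interpolation=cv2.INTER_CUBIC)
save('bat.png',cv2.resize(np.vstack([b,a]),(535,600)))
for n,roi in [('scene',(165,225,160,275)),('side',(240,370,220,310))]:
    im=d[n];p=im['pixels'];y0,y1,x0,x1=roi
    sub=p[y0:y1,x0:x1];hsv=cv2.cvtColor(sub,cv2.COLOR_RGB2HSV)
    dark=(sub.max(2)<60).astype(np.uint8); cop=((hsv[...,0]<12)&(hsv[...,1]>130)&(hsv[...,2]>90)).astype(np.uint8)
    for nm,m in [('dark',dark),('cop',cop)]:
        k,l,st,ce=cv2.connectedComponentsWithStats(m)
        for i in range(1,k):
            if st[i,4]>15:
                q=ce[i]+[x0,y0]; print(n,nm,st[i],q.round(1),onz(im,[q],0.012)[0].round(4))
# wrist: yellow window corners, deck
im=d['wrist'];p=im['pixels'];hsv=cv2.cvtColor(p,cv2.COLOR_RGB2HSV)
y=((hsv[...,0]>22)&(hsv[...,0]<35)&(hsv[...,1]>200)).astype(np.uint8);y[260:]=0
y=cv2.morphologyEx(y,cv2.MORPH_CLOSE,np.ones((9,9)))
def big(m):
    cs=cv2.findContours(m,cv2.RETR_EXTERNAL,cv2.CHAIN_APPROX_NONE)[0];return max(cs,key=cv2.contourArea)
cn=big(y);ap=cv2.approxPolyDP(cn,8,True)[:,0];print('yellow',ap.tolist(),onz(im,ap,.042).round(4))
dk=(p.max(2)<75).astype(np.uint8);dk[262:]=0;dk[:,:120]=0;dk[:,400:]=0
dk=cv2.morphologyEx(dk,cv2.MORPH_CLOSE,np.ones((25,25)))
cn=big(dk);ap=cv2.approxPolyDP(cv2.convexHull(cn),6,True)[:,0];print('deck',ap.tolist(),onz(im,ap,.046).round(4))
save('wr.png',cv2.resize(p[:290,100:420],None,fx=2,fy=2))
E
```

```text
scene dark [ 83  17  16  17 229] [250.5 189.5] [ 0.4601 -0.1673  0.012 ]
scene dark [ 13  28  20  18 232] [181.9 201.4] [ 0.4626 -0.3536  0.012 ]
scene dark [ 51  35  15  13 122] [217.7 206.1] [ 0.5043 -0.2586  0.012 ]
scene cop [86 13 13  4 43] [252.5 179.6] [ 0.4198 -0.1579  0.012 ]
scene cop [29 27  8 13 52] [192.7 196.7] [ 0.4511 -0.325   0.012 ]
scene cop [63 34  6  8 23] [225.4 201.8] [ 0.4928 -0.2377  0.012 ]
side dark [ 54   0  36   8 110] [289.4 243.1] [ 0.5217 -0.1005  0.012 ]
side dark [ 28  17  28  23 532] [261.6 268.1] [ 0.4585 -0.1682  0.012 ]
side dark [ 60  49  21  22 322] [290.6 299.5] [ 0.4982 -0.2624  0.012 ]
side dark [ 40  85  32  35 776] [275.5 341.8] [ 0.46   -0.3532  0.012 ]
side cop [ 20  17  12  20 148] [244.5 266.3] [ 0.4276 -0.1567  0.012 ]
side cop [59 45 14  7 48] [286.  288.4] [ 0.4949 -0.2329  0.012 ]
side cop [39 79 21 11 99] [268.6 324.5] [ 0.4539 -0.3142  0.012 ]
yellow [[269, 129], [175, 140], [196, 226], [283, 218]] [[ 0.5945  0.0525  0.042 ]
 [ 0.4983  0.0414  0.042 ]
 [ 0.5085 -0.053   0.042 ]
 [ 0.6051 -0.0435  0.042 ]]
deck [[346, 29], [363, 245], [189, 261], [134, 54]] [[ 0.67    0.1424  0.046 ]
 [ 0.6936 -0.0741  0.046 ]
 [ 0.4973 -0.094   0.046 ]
 [ 0.4732  0.121   0.046 ]]
```

View pics/bat.png

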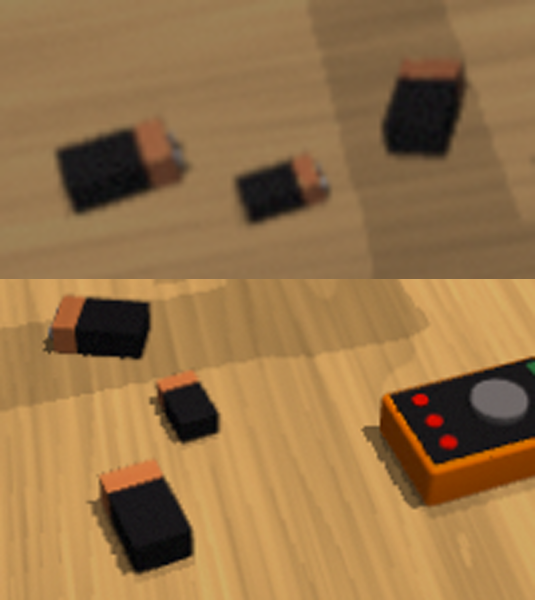

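View pics/wr.png

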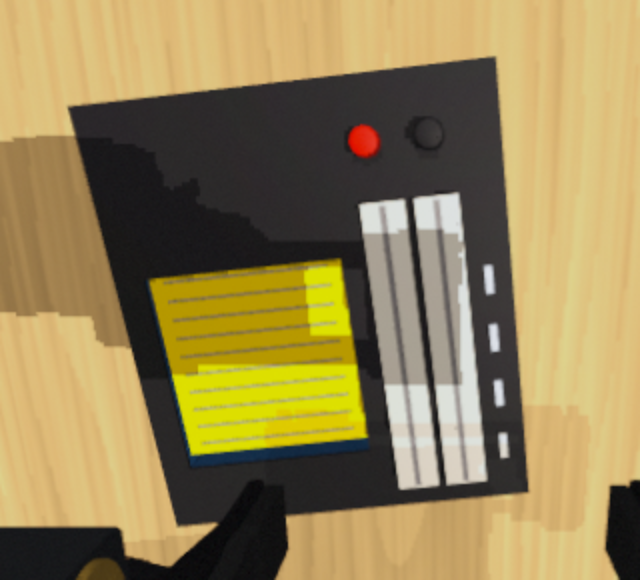

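Candidates (scene pixels): (182,201) is large, (251,188) is medium to large, (220,206) is the smallest. The crop confirms (220,206) as the battery: both views show the smallest black body with a copper end, at about (0.50, -0.25). The wrist view shows the box yawed about +6.2° with its centre at (0.5835, 0.024). The cover is a few mm open, with a dark gap at its -y edge.

Next I move the shut fingers above the cover's -y part, turned to the box axes.

Emit:
{"method": "jog_arm", "body": {
  "moves": [-0.04, -0.16, 0.12, 0, 0, -0.103, -1, -0.093, -0.32, 0.28, 0, 0, -0.103, -1, -0.093, -0.32, 0.44, 0, 0, -0.103, -1, -0.093, -0.32, 0.55, 0, 0, -0.103, -1, -0.093, -0.32, 0.57, 0, 0, -0.103, -1, -0.093, -0.32, 0.58, 0, 0, -0.103, -1, -0.093, -0.32, 0.58, 0, 0, -0.103, -1, -0.093, -0.32, 0.58, 0, 0, -0.103, -1],
  "newtons": 20
}}

```text
time: 1.15
position: [0.5551, -0.0279, 0.0499]
tool_rot: [2.097, 2.337, 0.002]
ft_force: [0.7, -0.0, 0.1]
grip_width: 0.172
grip_force: 0.0
```

Emit:
{"method": "jog_arm", "body": {
  "moves": [0, 0, 0.008, 0, 0, 0, -1, 0, 0, 0.015, 0, 0, 0, -1, 0, 0, 0.015, 0, 0, 0, -1, 0, 0, 0.015, 0, 0, 0, -1, 0, 0, 0.016, 0, 0, 0, -1, 0, 0, 0.017, 0, 0, 0, -1, 0, 0, 0.018, 0, 0, 0, -1, 0, 0, 0.018, 0, 0, 0, -1]
}}

```text
time: 2.15
position: [0.554, -0.0279, 0.0431]
tool_rot: [-2.098, -2.338, 0.0]
ft_force: [-0.5, -0.2, 0.2]
grip_width: 0.008
grip_force: 0.0
```

Emit:
{"method": "jog_arm", "body": {
  "moves": [0, 0, 0.001, 0, 0, 0, -1, 0, 0, 0.002, 0, 0, 0, -1, 0, 0, 0.003, 0, 0, 0, -1, 0, 0, 0.004, 0, 0, 0, -1, 0, 0, 0.004, 0, 0, 0, -1, 0, 0, 0.004, 0, 0, 0, -1, 0, 0, 0.004, 0, 0, 0, -1, 0, 0, 0.004, 0, 0, 0, -1]
}}

```text
time: 3.15
position: [0.554, -0.028, 0.042]
tool_rot: [2.098, 2.338, -0.0]
ft_force: [0.3, -0.4, -0.3]
grip_width: 0.009
grip_force: 0.0
```

Emit:
{"method": "jog_arm", "body": {
  "moves": [0, 0, 0.001, 0, 0, 0, -1, 0, 0, 0.002, 0, 0, 0, -1, 0, 0, 0.003, 0, 0, 0, -1, 0, 0, 0.004, 0, 0, 0, -1, 0, 0, 0.004, 0, 0, 0, -1, 0, 0, 0.004, 0, 0, 0, -1, 0, 0, 0.004, 0, 0, 0, -1, 0, 0, 0.004, 0, 0, 0, -1]
}}

```text
time: 4.15
position: [0.5542, -0.0281, 0.0409]
tool_rot: [2.098, 2.338, 0.0]
ft_force: [-0.5, -1.2, 2.2]
grip_width: 0.009
grip_force: 1.3
```

Contact at z≈0.041. I add about 0.8 mm.

Emit:
{"method": "jog_arm", "body": {
  "moves": [0, 0, 0.001, 0, 0, 0, -1, 0, 0, 0.002, 0, 0, 0, -1, 0, 0, 0.003, 0, 0, 0, -1, 0, 0, 0.003, 0, 0, 0, -1, 0, 0, 0.003, 0, 0, 0, -1, 0, 0, 0.003, 0, 0, 0, -1, 0, 0, 0.003, 0, 0, 0, -1, 0, 0, 0.003, 0, 0, 0, -1]
}}

```text
time: 5.15
position: [0.5544, -0.0283, 0.0404]
tool_rot: [2.098, 2.337, 0.0]
ft_force: [-0.7, -1.9, 5.4]
grip_width: 0.005
grip_force: 2.8
```

Emit:
{"method": "jog_arm", "body": {
  "moves": [0, 0, 0.001, 0, 0, 0, -1, 0, 0, 0.002, 0, 0, 0, -1, 0, 0, 0.003, 0, 0, 0, -1, 0, 0, 0.003, 0, 0, 0, -1, 0, 0, 0.003, 0, 0, 0, -1, 0, 0, 0.003, 0, 0, 0, -1, 0, 0, 0.003, 0, 0, 0, -1, 0, 0, 0.003, 0, 0, 0, -1]
}}

```text
time: 6.15
position: [0.5545, -0.0285, 0.0398]
tool_rot: [2.098, 2.337, 0.0]
ft_force: [-1.6, -2.9, 8.6]
grip_width: 0.01
grip_force: 3.9
```

Emit:
{"method": "jog_arm", "body": {
  "moves": [0, 0, 0.002, 0, 0, 0, -1, 0, 0, 0.004, 0, 0, 0, -1, 0, 0, 0.005, 0, 0, 0, -1, 0.01, 0, 0.005, 0, 0, 0, -1, 0.025, 0, 0.005, 0, 0, 0, -1, 0.04, 0, 0.005, 0, 0, 0, -1, 0.05, 0, 0.005, 0, 0, 0, -1, 0.05, 0, 0.005, 0, 0, 0, -1]
}}

```text
time: 7.15
position: [0.5533, -0.0147, 0.0394]
tool_rot: [2.097, 2.335, -0.001]
ft_force: [-2.8, -4.5, 13.4]
grip_width: 0.008
grip_force: 6.7
```

Emit:
{"method": "jog_arm", "body": {
  "moves": [0.015, 0, 0, 0, 0, 0, -1, 0.03, 0, 0, 0, 0, 0, -1, 0.045, 0, 0, 0, 0, 0, -1, 0.06, 0, 0, 0, 0, 0, -1, 0.075, 0, 0, 0, 0, 0, -1, 0.09, 0, 0, 0, 0, 0, -1, 0.1, 0, 0, 0, 0, 0, -1, 0.11, 0, 0, 0, 0, 0, -1]
}}

```text
time: 8.15
position: [0.5498, 0.0176, 0.0402]
tool_rot: [2.098, 2.334, -0.001]
ft_force: [-5.7, -6.2, 18.7]
grip_width: 0.005
grip_force: 9.5
```

```bash
python3 - <<'E'
from h import *
im=grab('side'); save('s1.png',cv2.resize(im['pixels'][120:290,220:420],(800,680))[:600])
E
```

```text
(no output)
```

View pics/s1.png

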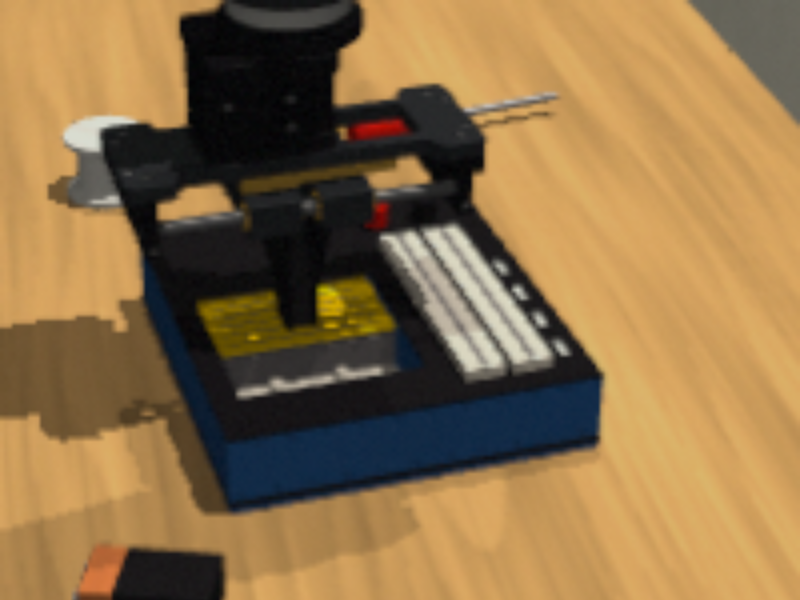

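The cover is carried: the bay shows at (310,375) in the crop and the cover is about 45 mm open. The press has crept up, so I ease off slightly while going on.

Emit:
{"method": "jog_arm", "body": {
  "moves": [0, -0.001, -0.003, 0, 0, 0, -1, 0.006, -0.002, -0.005, 0, 0, 0, -1, 0.012, -0.003, -0.005, 0, 0, 0, -1, 0.018, -0.003, -0.005, 0, 0, 0, -1, 0.024, -0.003, -0.005, 0, 0, 0, -1, 0.028, -0.003, -0.005, 0, 0, 0, -1, 0.032, -0.003, -0.005, 0, 0, 0, -1, 0.032, -0.003, -0.005, 0, 0, 0, -1]
}}

```text
time: 9.2
position: [0.5486, 0.0247, 0.041]
tool_rot: [2.097, 2.331, -0.003]
ft_force: [-1.3, -9.5, 12.9]
grip_width: 0.006
grip_force: 6.4
```

Emit:
{"method": "jog_arm", "body": {
  "moves": [0.002, 0, 0, 0, 0, 0, -1, 0.004, 0, 0, 0, 0, 0, -1, 0.006, 0, 0, 0, 0, 0, -1, 0.007, 0, 0, 0, 0, 0, -1, 0.007, 0, 0, 0, 0, 0, -1, 0.007, 0, 0, 0, 0, 0, -1, 0.007, 0, 0, 0, 0, 0, -1, 0.007, 0, 0, 0, 0, 0, -1]
}}

```text
time: 10.2
position: [0.5488, 0.0266, 0.041]
tool_rot: [2.097, 2.33, -0.002]
ft_force: [-0.8, -9.8, 11.5]
grip_width: 0.006
grip_force: 6.2
```

```bash
python3 - <<'E'
from h import *
im=grab('side'); p=im['pixels']
save('s2.png',cv2.resize(p[160:240,255:345],(800,711),interpolation=cv2.INTER_CUBIC)[:600])
h=cv2.cvtColor(p,cv2.COLOR_RGB2HSV)
y=((h[...,0]>20)&(h[...,0]<36)&(h[...,1]>200)&(h[...,2]>70))
th=.108;c=np.array([.5835,.0238]);Rz=np.array([[np.cos(th),-np.sin(th)],[np.sin(th),np.cos(th)]])
for u in range(270,325,6):
    v=[v for v in range(180,235) if y[v,u]]
    if v: 
        q=onz(im,[[u,max(v)+.5]],.041)[0]; print(u,max(v),((q[:2]-c)@Rz*1000).round(1))
E
```

```text
270 198 [-82.3  16.4]
276 207 [-78.6 -23.6]
282 206 [-65.4 -23.6]
288 205 [-52.2 -23.5]
294 204 [-38.9 -23.4]
300 203 [-25.5 -23.4]
306 202 [-12.  -23.3]
312 201 [  1.6 -23.3]
```

View pics/s2.png

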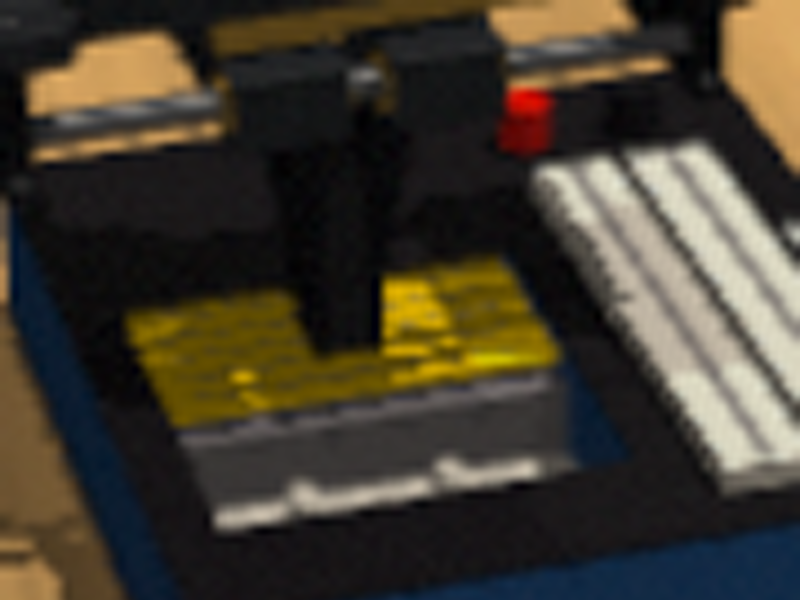

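Emit:
{"method": "jog_arm", "body": {
  "moves": [0.002, 0, 0, 0, 0, 0, -1, 0.004, 0, 0, 0, 0, 0, -1, 0.006, 0, 0, 0, 0, 0, -1, 0.008, 0, 0, 0, 0, 0, -1, 0.01, 0, 0, 0, 0, 0, -1, 0.01, 0, 0, 0, 0, 0, -1, 0.01, 0, 0, 0, 0, 0, -1, 0.01, 0, 0, 0, 0, 0, -1]
}}

```text
time: 11.25
position: [0.5489, 0.0298, 0.0411]
tool_rot: [2.097, 2.33, -0.001]
ft_force: [0.8, -9.3, 11.3]
grip_width: 0.008
grip_force: 5.8
```

```bash
cat > edge.py <<'E'
from h import *
im=grab('side'); p=im['pixels']
h=cv2.cvtColor(p,cv2.COLOR_RGB2HSV).astype(int)
th=.108;c=np.array([.5835,.0238]);Rz=np.array([[np.cos(th),-np.sin(th)],[np.sin(th),np.cos(th)]])
for u in range(276,313,9):
    col=p[195:222,u].astype(int); ex=col[:,:2].mean(1)-col[:,2]
    k=np.argmin(np.diff(ex)); print(u,195+k, ex[max(0,k-2):k+4].round(), ((onz(im,[[u,195+k+.5]],.041)[0][:2]-c)@Rz*1000).round(1))
E
python3 edge.py
```

```text
276 207 [100. 128.  83.   2.   4.   2.] [-78.6 -23.6]
285 205 [ 73.  98. 116.  26.   4.   4.] [-58.3 -21.6]
294 204 [ 94. 153.  83.   2.   5.   3.] [-38.9 -23.4]
303 202 [158. 186. 133.  36.   3.   4.] [-18.2 -21.4]
312 200 [134. 143. 182.  82.   2.   4.] [  2.8 -19.3]
```

The cover edge stayed at row 204–207 while the tool went 3 mm on at a constant force. So the cover is on its end stop and fully open. I lift off and go to look at the battery from above.

Emit:
{"method": "jog_arm", "body": {
  "moves": [0, 0, -0.2, 0, 0, 0, -1, -0.1, -0.02, -0.38, 0, 0, 0, 0, -0.28, -0.06, -0.5, 0, 0, 0, 1, -0.48, -0.1, -0.533, 0, 0, 0, 1, -0.68, -0.15, -0.533, 0, 0, 0, 1, -0.87, -0.197, -0.533, 0, 0, 0, 1, -0.917, -0.197, -0.533, 0, 0, 0, 1, -0.917, -0.197, -0.533, 0, 0, 0, 1]
}}

```text
time: 12.3
position: [0.5171, -0.2455, 0.198]
tool_rot: [-2.099, -2.335, -0.001]
ft_force: [0.1, 0.3, -0.2]
grip_width: 0.72
grip_force: 0.0
```

```bash
python3 - <<'E'
from h import *
im=grab('wrist');p=im['pixels'];h=cv2.cvtColor(p,cv2.COLOR_RGB2HSV)
print(ctrl.get_state()['position'])
save('w2.png',p)
uv=proj(im,[[.5,-.252,.0175]]);print(uv)
sub=p.copy()
m=((p.max(2)<75)|((h[...,0]<13)&(h[...,1]>120)&(h[...,2]>60))).astype(np.uint8)
u,v=uv[0].astype(int);mm=np.zeros_like(m);mm[max(0,v-70):v+70,max(0,u-70):u+70]=1
m=cv2.morphologyEx(m*mm,cv2.MORPH_OPEN,np.ones((3,3)))
for c in cv2.findContours(m,cv2.RETR_EXTERNAL,cv2.CHAIN_APPROX_NONE)[0]:
    if cv2.contourArea(c)>100:
        w=onz(im,c[:,0].astype(float),.0175)[:,:2]*1000
        print(cv2.contourArea(c),c[:,0].mean(0),cv2.minAreaRect(w.astype(np.float32)))
E
```

```text
[ 0.5175905  -0.24377438  0.1981384 ]
[[306.57898879 183.86976446]]
342.5 [264.96899225 243.75193798] ((454.1344909667969, -322.1406555175781), (41.135047912597656, 30.68651580810547), 6.062032222747803)
888.5 [303.54263566 182.17829457] ((497.02471923828125, -250.73895263671875), (25.976308822631836, 46.91487503051758), 12.338388442993164)
129.5 [280.58823529 115.88235294] ((467.4000549316406, -186.4051971435547), (22.051918029785156, 8.75168514251709), 6.1279473304748535)
```

View pics/w2.png

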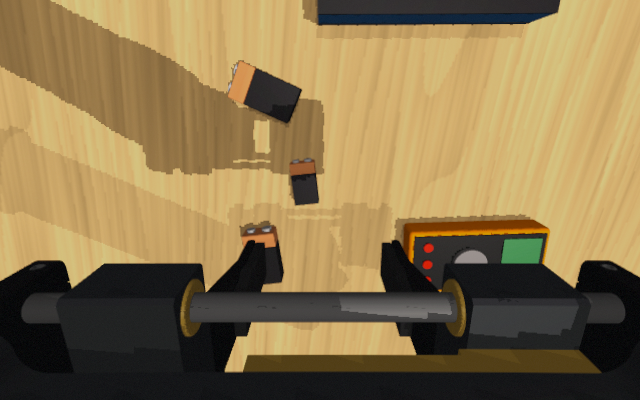

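The smallest battery is at pixel (303,182), centre (0.497, -0.251). It measures 26×47 mm with its long axis at about 102°, so the size matches. I approach above it with a partial opening.

Emit:
{"method": "jog_arm", "body": {
  "moves": [-0.0155, -0.07, 0.14, 0, 0, -0.102, 0.3, -0.0155, -0.07, 0.3, 0, 0, -0.102, 0.3, -0.0155, -0.07, 0.44, 0, 0, -0.102, 0.3, -0.0155, -0.07, 0.53, 0, 0, -0.102, 0.3, -0.0155, -0.07, 0.56, 0, 0, -0.102, 0.3, -0.0155, -0.07, 0.56, 0, 0, -0.102, 0.3, -0.0155, -0.07, 0.56, 0, 0, -0.102, 0.3, -0.0155, -0.07, 0.56, 0, 0, -0.102, 0.3]
}}

```text
time: 13.35
position: [0.4978, -0.2528, 0.0322]
tool_rot: [1.969, 2.445, 0.001]
ft_force: [1.6, 0.3, 0.8]
grip_width: 0.648
grip_force: 0.0
```

```bash
python3 - <<'E'
from h import *
im=grab('side');print(ctrl.get_state()['position'],ctrl.get_state()['grip_width'])
save('s3.png',cv2.resize(im['pixels'][220:340,230:370],(700,600),interpolation=cv2.INTER_CUBIC))
E
```

```text
[ 0.49760194 -0.25272812  0.03197638] 0.6452321929784149
```

View pics/s3.png

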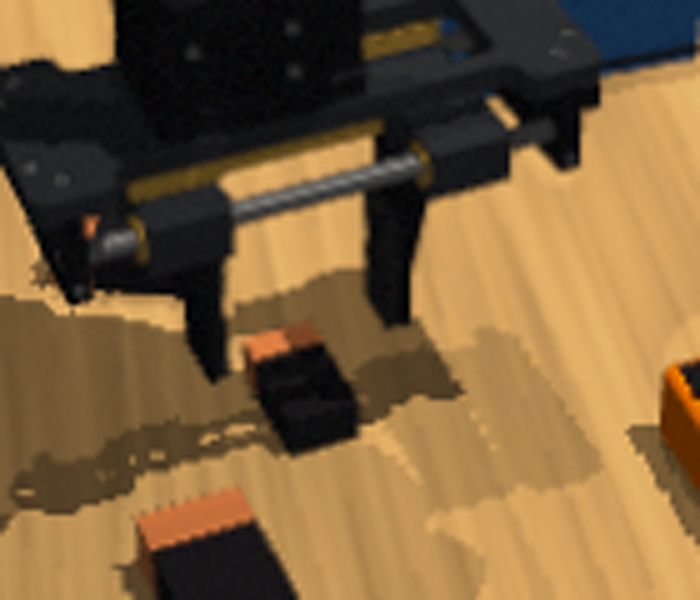

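The fingers at (215,370) and (400,320) straddle the battery at (300,390). I go down and grip.

Emit:
{"method": "jog_arm", "body": {
  "moves": [0.007, -0.001, 0.04, 0, 0, 0, 0.3, 0.007, -0.001, 0.075, 0, 0, 0, 0.3, 0.007, -0.001, 0.095, 0, 0, 0, 0.3, 0.007, -0.001, 0.095, 0, 0, 0, 0.2, 0.007, -0.001, 0.095, 0, 0, 0, -1, 0.007, -0.001, 0.095, 0, 0, 0, -1, 0.007, -0.001, 0.095, 0, 0, 0, -1, 0.007, -0.001, 0.095, 0, 0, 0, -1],
  "newtons": 15
}}

```text
time: 14.4
position: [0.4963, -0.2505, 0.0026]
tool_rot: [1.97, 2.446, 0.0]
ft_force: [0.5, 0.3, 0.4]
grip_width: 0.305
grip_force: 15.0
```

Emit:
{"method": "jog_arm", "body": {
  "moves": [0, 0, -0.18, 0, 0, 0, -1, 0.02, 0.01, -0.36, 0, 0, 0.03, -1, 0.15, 0.08, -0.48, 0, 0, 0.08, -1, 0.33, 0.17, -0.525, 0, 0, 0.102, -1, 0.51, 0.26, -0.525, 0, 0, 0.102, -1, 0.65, 0.33, -0.525, 0, 0, 0.102, -1, 0.681, 0.345, -0.525, 0, 0, 0.102, -1, 0.681, 0.345, -0.525, 0, 0, 0.102, -1]
}}

```text
time: 15.4
position: [0.5536, -0.0287, 0.1597]
tool_rot: [2.097, 2.339, -0.001]
ft_force: [-0.4, -1.2, -0.8]
grip_width: 0.304
grip_force: 15.0
```

```bash
python3 - <<'E'
from h import *
im=grab('wrist');s=ctrl.get_state();print(s['position'],s['tool_rot'],s['grip_width'])
import pickle;pickle.dump(im,open('i4.pkl','wb'))
p=im['pixels'].copy()
th=.108;c=np.array([.5835,.0238]);Rz=np.array([[np.cos(th),-np.sin(th)],[np.sin(th),np.cos(th)]])
def w(b,z): b=np.array(b,float)/1000; return np.c_[b@Rz.T+c,np.full(len(b),z)]
for P in proj(im,w([(-85,-75),(15,-75),(15,28),(-85,28)],.046)): cv2.circle(p,tuple(int(a) for a in P.round()),2,(255,0,0),-1)
for P in proj(im,w([(-50.5,-75.5),(-19.5,-75.5),(-19.5,-22.5),(-50.5,-22.5)],.020)): cv2.circle(p,tuple(int(a) for a in P.round()),2,(0,255,0),-1)
save('w4.png',cv2.resize(p[60:360,150:490],None,fx=2,fy=2))
E
```

```text
[ 0.55341256 -0.0301818   0.15969719] [ 2.09945473e+00  2.33662365e+00 -1.71276400e-03] 0.3037441045539703
```

View pics/w4.png

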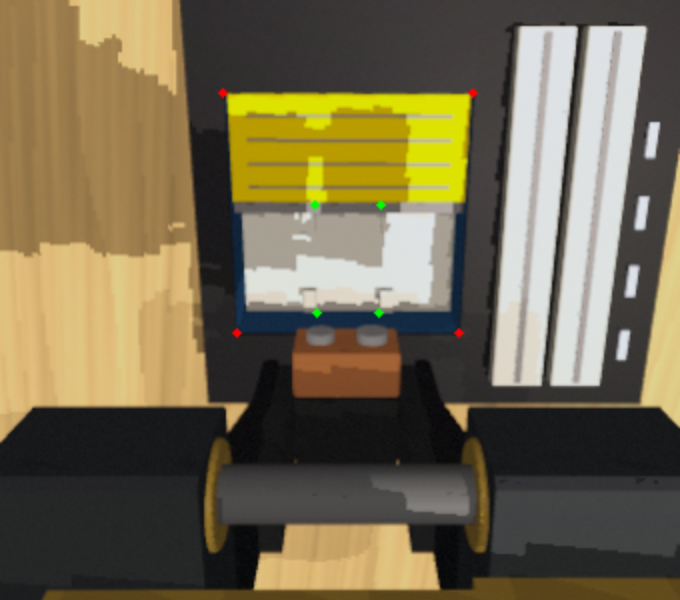

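The battery is held square, with its end face at about (346,365) in the crop. The predicted window (red) and cradle (green) points sit on the real edges and ribs. I check the battery's offset in the hand.

```bash
python3 - <<'E'
from h import *
import pickle
im=pickle.load(open('i4.pkl','rb'));p=im['pixels']
print([tuple(p[r,323]) for r in range(222,262)][::2])
Rt=R.from_rotvec([2.0995,2.3366,-.0017]).as_matrix();t=np.array([.5534,-.0302,.1597])
for uv in ([296.5,243.5],[350,243.5],[296.5,241],[350,241]):
    q=onz(im,[uv],.1746)[0];print(((q-t)@Rt*1000).round(1))
b=[(24.25,-13.25,-14.9),(24.25,13.25,-14.9),(24.25,-13.25,2.6),(24.25,13.25,2.6)]
print((proj(im,np.array(b)/1000@Rt.T+t)-[150,60])*2)
E
```

```text
[(np.uint8(19), np.uint8(42), np.uint8(65)), (np.uint8(80), np.uint8(55), np.uint8(51)), (np.uint8(110), np.uint8(64), np.uint8(36)), (np.uint8(107), np.uint8(61), np.uint8(32)), (np.uint8(106), np.uint8(62), np.uint8(34)), (np.uint8(107), np.uint8(62), np.uint8(34)), (np.uint8(104), np.uint8(60), np.uint8(32)), (np.uint8(124), np.uint8(72), np.uint8(41)), (np.uint8(161), np.uint8(98), np.uint8(55)), (np.uint8(161), np.uint8(99), np.uint8(52)), (np.uint8(161), np.uint8(98), np.uint8(54)), (np.uint8(128), np.uint8(77), np.uint8(40)), (np.uint8(128), np.uint8(76), np.uint8(41)), (np.uint8(127), np.uint8(74), np.uint8(40)), (np.uint8(126), np.uint8(74), np.uint8(41)), (np.uint8(126), np.uint8(74), np.uint8(42)), (np.uint8(124), np.uint8(71), np.uint8(40)), (np.uint8(124), np.uint8(73), np.uint8(39)), (np.uint8(93), np.uint8(53), np.uint8(31)), (np.uint8(25), np.uint8(25), np.uint8(25))]
[ 18.6 -12.7 -14.9]
[ 18.7  13.3 -14.9]
[ 20.  -12.7 -14.9]
[ 20.   13.3 -14.9]
[[290.23116934 345.6612801 ]
 [400.45438349 345.86207027]
 [295.45910576 319.46901507]
 [395.26231099 319.65434131]]
```

Emit:
{"method": "jog_arm", "body": {
  "moves": [0.004, 0.002, 0.12, 0, 0, 0, -1, 0.005, 0.0025, 0.22, 0, 0, 0, -1, 0.005, 0.0025, 0.3, 0, 0, 0, -1, 0.005, 0.0025, 0.315, 0, 0, 0, -1, 0.005, 0.0025, 0.315, 0, 0, 0, -1, 0.005, 0.0025, 0.315, 0, 0, 0, -1, 0.005, 0.0025, 0.315, 0, 0, 0, -1, 0.005, 0.0025, 0.315, 0, 0, 0, -1]
}}

```text
time: 16.45
position: [0.5547, -0.0272, 0.066]
tool_rot: [2.098, 2.337, 0.001]
ft_force: [0.6, 0.0, -0.4]
grip_width: 0.304
grip_force: 15.0
```

```bash
python3 - <<'E'
from h import *
im=grab('side');s=ctrl.get_state();print(s['position'],s['tool_rot'])
im=grab('side');s=ctrl.get_state();print(s['position'],s['tool_rot'])
E
```

```text
[ 0.55456733 -0.02715797  0.06580563] [2.09786099e+00 2.33766159e+00 7.58581351e-04]
[ 0.55447397 -0.0271537   0.06569235] [2.09792745e+00 2.33780980e+00 5.21179691e-04]
```

Emit:
{"method": "jog_arm", "body": {
  "moves": [-0.0035, -0.002, 0.03, 0, 0, 0, -1, -0.0035, -0.002, 0.06, 0, 0, 0, -1, -0.0035, -0.002, 0.09, 0, 0, 0, -1, -0.0035, -0.002, 0.12, 0, 0, 0, -1, -0.0035, -0.002, 0.14, 0, 0, 0, -1, -0.0035, -0.002, 0.15, 0, 0, 0, -1, -0.0035, -0.002, 0.155, 0, 0, 0, -1, -0.0035, -0.002, 0.155, 0, 0, 0, -1]
}}

```text
time: 17.55
position: [0.554, -0.0283, 0.019]
tool_rot: [2.098, 2.338, 0.0]
ft_force: [1.0, 0.1, -0.2]
grip_width: 0.301
grip_force: 15.0
```

Emit:
{"method": "jog_arm", "body": {
  "moves": [0, 0, 0.002, 0, 0, 0, -1, 0, 0, 0.003, 0, 0, 0, -1, 0, 0, 0.004, 0, 0, 0, -1, 0, 0, 0.004, 0, 0, 0, -1, 0, 0, 0.004, 0, 0, 0, 0.1, 0, 0, 0.004, 0, 0, 0, 0.1, 0, 0, 0.004, 0, 0, 0, 0.1, 0, 0, 0.004, 0, 0, 0, 0.1]
}}

```text
time: 18.55
position: [0.5539, -0.0283, 0.0177]
tool_rot: [2.098, 2.338, 0.0]
ft_force: [0.1, -0.2, 0.6]
grip_width: 0.543
grip_force: 0.0
```

Emit:
{"method": "jog_arm", "body": {
  "moves": [0, 0, -0.05, 0, 0, 0, 0.1, 0, 0, -0.13, 0, 0, 0, 0.1, 0, 0, -0.25, 0, 0, 0, -0.5, 0, 0, -0.38, 0, 0, 0, -1, 0, 0, -0.46, 0, 0, 0, -1, 0, 0, -0.475, 0, 0, 0, -1, 0, 0, -0.475, 0, 0, 0, -1, 0, 0, -0.475, 0, 0, 0, -1]
}}

```text
time: 19.55
position: [0.5529, -0.0283, 0.1588]
tool_rot: [-2.097, -2.337, 0.002]
ft_force: [-0.8, -0.1, -0.4]
grip_width: 0.019
grip_force: 0.0
```

```bash
python3 - <<'E'
from h import *
im=grab('wrist');s=ctrl.get_state();print(s['position'],s['grip_width'])
a=cv2.resize(im['pixels'][80:230,240:410],(680,600),interpolation=cv2.INTER_CUBIC)
save('w5.png',a)
E
```

```text
[ 0.55293837 -0.02833533  0.15880552] 0.01527348539850498
```

View pics/w5.png

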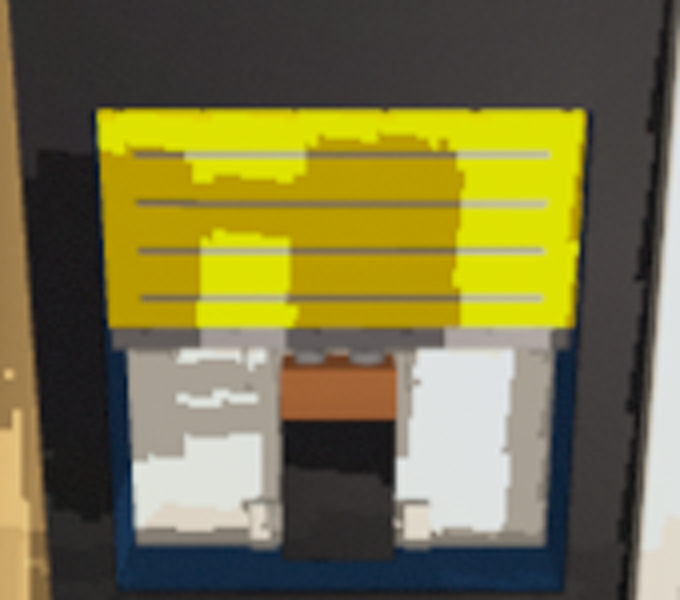

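```bash
python3 - <<'E'
from h import *
im=grab('wrist')
th=.108;c=np.array([.5835,.0238]);Rz=np.array([[np.cos(th),-np.sin(th)],[np.sin(th),np.cos(th)]])
def w(b,z): b=np.array(b,float)/1000; return np.c_[b@Rz.T+c,np.full(len(b),z)]
f=lambda b,z:((proj(im,w(b,z))-[240,80])*4).round(0).tolist()
print('top -y end',f([(-48.25,-73.25),(-21.75,-73.25)],.0325),f([(-48.25,-73.25)],.0375))
print('floor -y wall',f([(-50.5,-75.5),(-19.5,-75.5)],.015),'window',f([(-85,-75),(15,-75)],.046))
E
```

```text
top -y end [[281.0, 558.0], [395.0, 558.0]] [[280.0, 566.0]]
floor -y wall [[275.0, 541.0], [401.0, 541.0]] window [[114.0, 587.0], [562.0, 588.0]]
```

The seated battery's edges at (282,560) and (394,560) match the prediction for flat on the floor, (281,558) and (395,558). It lies between the ribs. Next I press on the strip to shut the cover.

Emit:
{"method": "jog_arm", "body": {
  "moves": [0.1, 0.002, 0.1, 0, 0, 0, -1, 0.183, 0.003, 0.2, 0, 0, 0, -1, 0.183, 0.003, 0.3, 0, 0, 0, -1, 0.183, 0.003, 0.36, 0, 0, 0, -1, 0.183, 0.003, 0.375, 0, 0, 0, -1, 0.183, 0.003, 0.38, 0, 0, 0, -1, 0.183, 0.003, 0.38, 0, 0, 0, -1, 0.183, 0.003, 0.38, 0, 0, 0, -1]
}}

```text
time: 20.65
position: [0.5495, 0.0263, 0.0471]
tool_rot: [2.098, 2.337, 0.002]
ft_force: [-0.5, 0.8, 0.5]
grip_width: 0.007
grip_force: 0.0
```

Emit:
{"method": "jog_arm", "body": {
  "moves": [0, -0.002, 0.001, 0, 0, 0, -1, 0, -0.004, 0.003, 0, 0, 0, -1, 0, -0.004, 0.005, 0, 0, 0, -1, 0, -0.004, 0.007, 0, 0, 0, -1, 0, -0.004, 0.009, 0, 0, 0, -1, 0, -0.004, 0.01, 0, 0, 0, -1, 0, -0.004, 0.01, 0, 0, 0, -1, 0, -0.004, 0.01, 0, 0, 0, -1]
}}

```text
time: 21.65
position: [0.5476, 0.0262, 0.0432]
tool_rot: [2.098, 2.338, 0.0]
ft_force: [0.1, 0.7, -0.9]
grip_width: 0.005
grip_force: 0.0
```

Emit:
{"method": "jog_arm", "body": {
  "moves": [0, 0, 0.001, 0, 0, 0, -1, 0, 0, 0.002, 0, 0, 0, -1, 0, 0, 0.004, 0, 0, 0, -1, 0, 0, 0.006, 0, 0, 0, -1, 0, 0, 0.007, 0, 0, 0, -1, 0, 0, 0.007, 0, 0, 0, -1, 0, 0, 0.007, 0, 0, 0, -1, 0, 0, 0.007, 0, 0, 0, -1]
}}

```text
time: 22.65
position: [0.5477, 0.0261, 0.0412]
tool_rot: [2.098, 2.338, 0.0]
ft_force: [-0.5, -0.6, 2.3]
grip_width: 0.007
grip_force: 1.4
```

Emit:
{"method": "jog_arm", "body": {
  "moves": [0, 0, 0.002, 0, 0, 0, -1, 0, 0, 0.004, 0, 0, 0, -1, 0, 0, 0.006, 0, 0, 0, -1, 0, 0, 0.008, 0, 0, 0, -1, 0, 0, 0.009, 0, 0, 0, -1, 0, 0, 0.009, 0, 0, 0, -1, 0, 0, 0.009, 0, 0, 0, -1, 0, 0, 0.009, 0, 0, 0, -1]
}}

```text
time: 23.65
position: [0.5482, 0.0258, 0.0405]
tool_rot: [2.098, 2.337, 0.0]
ft_force: [-5.1, -1.7, 14.9]
grip_width: 0.007
grip_force: 7.4
```

Emit:
{"method": "jog_arm", "body": {
  "moves": [-0.01, -0.001, 0, 0, 0, 0, -1, -0.022, -0.002, 0, 0, 0, 0, -1, -0.034, -0.002, 0, 0, 0, 0, -1, -0.046, -0.002, 0, 0, 0, 0, -1, -0.058, -0.002, 0, 0, 0, 0, -1, -0.07, -0.002, 0, 0, 0, 0, -1, -0.08, -0.002, 0, 0, 0, 0, -1, -0.08, -0.002, 0, 0, 0, 0, -1]
}}

```text
time: 24.65
position: [0.5504, 0.0045, 0.0399]
tool_rot: [-2.097, -2.339, -0.005]
ft_force: [-2.9, 3.0, 10.2]
grip_width: 0.001
grip_force: 5.3
```

```bash
python3 edge.py
```

```text
276 201 [120. 100. 118.  71.  84.  91.] [-72.8   0.2]
285 210 [ 56. 107. 151.  71.   2.   1.] [-63.3 -40.9]
294 209 [72. 92. 96. 56. 40. 32.] [-44.2 -42.8]
303 195 [201. 122. 186. 154.] [-9.8  7. ]
312 206 [104. 122. 106.  31.   2.   1.] [ -4.5 -42.8]
```

The cover follows the finger (edge now at row 206–210, about 20 mm moved). I add a little press and go on.

Emit:
{"method": "jog_arm", "body": {
  "moves": [-0.005, 0, 0.003, 0, 0, 0, -1, -0.016, 0, 0.004, 0, 0, 0, -1, -0.028, 0, 0.004, 0, 0, 0, -1, -0.04, 0, 0.004, 0, 0, 0, -1, -0.052, 0, 0.005, 0, 0, 0, -1, -0.064, 0, 0.005, 0, 0, 0, -1, -0.075, 0, 0.006, 0, 0, 0, -1, -0.075, 0, 0.006, 0, 0, 0, -1]
}}

```text
time: 25.7
position: [0.5531, -0.0182, 0.0386]
tool_rot: [2.097, 2.339, 0.005]
ft_force: [-4.0, 3.1, 12.8]
grip_width: 0.007
grip_force: 6.6
```

Emit:
{"method": "jog_arm", "body": {
  "moves": [-0.005, -0.001, 0.001, 0, 0, 0, -1, -0.012, -0.001, 0.002, 0, 0, 0, -1, -0.019, -0.001, 0.002, 0, 0, 0, -1, -0.026, -0.001, 0.002, 0, 0, 0, -1, -0.033, -0.001, 0.002, 0, 0, 0, -1, -0.04, -0.001, 0.002, 0, 0, 0, -1, -0.04, -0.001, 0.002, 0, 0, 0, -1, -0.04, -0.001, 0.002, 0, 0, 0, -1]
}}

```text
time: 26.7
position: [0.5544, -0.0299, 0.0381]
tool_rot: [2.097, 2.339, 0.005]
ft_force: [-3.4, 4.0, 13.0]
grip_width: 0.007
grip_force: 6.3
```

```bash
cat > e2.py <<'E'
from h import *
im=grab('side');p=im['pixels'].astype(int)
print(ctrl.get_state()['position'])
# bright yellow / dark boundary, lower edge
th=.108;c=np.array([.5835,.0238]);Rz=np.array([[np.cos(th),-np.sin(th)],[np.sin(th),np.cos(th)]])
for u in range(285,325,6):
    ex=p[:,u,:2].mean(1)-p[:,u,2]; r=[v for v in range(180,228) if ex[v]>45]
    print(u,max(r),ex[max(r)-1:max(r)+4].round(),((onz(im,[[u,max(r)+.5]],.041)[0][:2]-c)@Rz*1000).round(1))
E
python3 e2.py
```

```text
[ 0.55438544 -0.02993699  0.03808026]
285 217 [86. 76. 36.  0. -2.] [-70.1 -66.8]
291 216 [86. 70. 36. -0. -0.] [-57.3 -66.9]
297 215 [69. 66. 17.  0. -2.] [-44.5 -67. ]
303 214 [69. 65. 18. -2. -0.] [-31.6 -67.1]
309 213 [87. 68. 35. -0.  0.] [-18.6 -67.2]
315 213 [90. 48. -1. -1. -0.] [ -6.7 -70.9]
321 212 [86. 50. -2.  0.  2.] [  6.4 -71. ]
```

Emit:
{"method": "jog_arm", "body": {
  "moves": [-0.003, 0, 0, 0, 0, 0, -1, -0.006, 0, 0, 0, 0, 0, -1, -0.009, 0, 0, 0, 0, 0, -1, -0.011, 0, 0, 0, 0, 0, -1, -0.011, 0, 0, 0, 0, 0, -1, -0.011, 0, 0, 0, 0, 0, -1, -0.011, 0, 0, 0, 0, 0, -1, -0.011, 0, 0, 0, 0, 0, -1]
}}

```text
time: 27.75
position: [0.5546, -0.0328, 0.0379]
tool_rot: [2.097, 2.339, 0.006]
ft_force: [-3.2, 4.0, 11.9]
grip_width: 0.005
grip_force: 6.1
```

Emit:
{"method": "jog_arm", "body": {
  "moves": [-0.003, 0, 0.001, 0, 0, 0, -1, -0.006, 0, 0.001, 0, 0, 0, -1, -0.009, 0, 0.001, 0, 0, 0, -1, -0.012, 0, 0.001, 0, 0, 0, -1, -0.012, 0, 0.001, 0, 0, 0, -1, -0.012, 0, 0.001, 0, 0, 0, -1, -0.012, 0, 0.001, 0, 0, 0, -1, -0.012, 0, 0.001, 0, 0, 0, -1]
}}

```text
time: 28.75
position: [0.5547, -0.0332, 0.0375]
tool_rot: [-2.093, -2.339, -0.009]
ft_force: [-4.6, 8.2, 11.4]
grip_width: 0.009
grip_force: 6.0
```

Emit:
{"method": "jog_arm", "body": {
  "moves": [-0.002, 0, 0, 0, 0, 0, -1, -0.004, 0, 0, 0, 0, 0, -1, -0.006, 0, 0, 0, 0, 0, -1, -0.006, 0, 0, 0, 0, 0, -1, -0.006, 0, 0, 0, 0, 0, -1, -0.006, 0, 0, 0, 0, 0, -1, -0.006, 0, 0, 0, 0, 0, -1, -0.006, 0, 0, 0, 0, 0, -1]
}}

```text
time: 29.75
position: [0.5552, -0.0352, 0.0375]
tool_rot: [-2.094, -2.339, -0.009]
ft_force: [-3.0, 9.0, 10.3]
grip_width: 0.004
grip_force: 5.8
```

The force now holds at 9 N with the finger slipping, which means the cover is on the shut stop. I lift straight up and check from above.

Emit:
{"method": "jog_arm", "body": {
  "moves": [0, 0, -0.02, 0, 0, 0, -1, 0, 0, -0.1, 0, 0, 0, -1, -0.02, 0, -0.22, 0, 0, 0, -1, -0.08, 0, -0.36, 0, 0, 0, -1, -0.1, 0, -0.48, 0, 0, 0, -1, -0.1, 0, -0.55, 0, 0, 0, -1, -0.1, 0, -0.56, 0, 0, 0, -1, -0.1, 0, -0.56, 0, 0, 0, -1]
}}

```text
time: 30.75
position: [0.5567, -0.0705, 0.2026]
tool_rot: [-2.098, -2.337, 0.001]
ft_force: [0.5, -0.9, -0.5]
grip_width: 0.003
grip_force: 0.0
```

```bash
python3 - <<'E'
from h import *
im=grab('wrist');p=im['pixels'];h=cv2.cvtColor(p,cv2.COLOR_RGB2HSV)
s=ctrl.get_state();print(s['position'],s['ft_force'])
m=((h[...,0]>20)&(h[...,0]<36)&(h[...,1]>200)&(h[...,2]>70)).astype(np.uint8);m[290:]=0
m=cv2.morphologyEx(m,cv2.MORPH_CLOSE,np.ones((9,9)))
cn=max(cv2.findContours(m,cv2.RETR_EXTERNAL,cv2.CHAIN_APPROX_NONE)[0],key=cv2.contourArea)
ap=cv2.approxPolyDP(cn,6,True)[:,0]
th=.108;c=np.array([.5835,.0238]);Rz=np.array([[np.cos(th),-np.sin(th)],[np.sin(th),np.cos(th)]])
print(ap.tolist(),((onz(im,ap,.041)[:,:2]-c)@Rz*1000).round(1).tolist())
save('w6.png',p)
E
```

```text
[ 0.55641939 -0.07036714  0.20213357] [-0.87658921  0.54593125  0.04297913]
[[271, 56], [276, 168], [374, 168], [380, 56]] [[-83.6, 27.7], [-83.7, -74.4], [13.5, -74.4], [14.0, 27.6]]
```

View pics/w6.png

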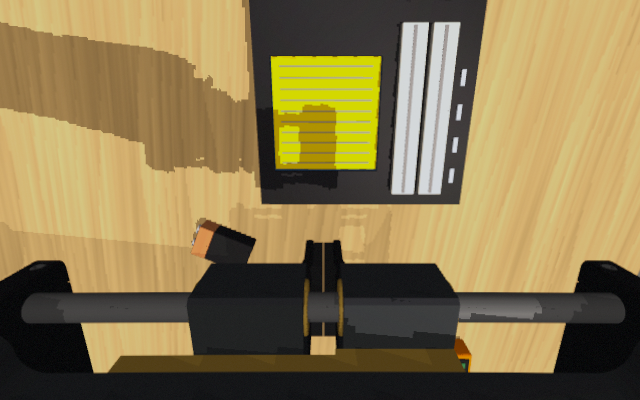

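The cover fills the window from (271,56) to (376,168), box y -74.4 to +27.7, so it is fully shut. The arm is clear of everything. I hand in.

```bash
python3 -c "
from bench import ctrl
print(ctrl.close_job())"
```

```text
the job is handed in; nothing more can be done
None
```

The job is handed in: I slid the cover to its open stop, laid the smallest battery flat in its cradle and released it, and slid the cover fully shut. No force reading on the box passed about 21 N, the bystanders were not touched, and it took about 31 s.

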